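# Close a microscope lamp house and hold its bayonet lid half turned

### The job

Close up the small white lamp house: fold its left flap (as seen from the robot) down flat first, then the right flap, which laps over it, and insert the loose round bayonet lid upright and fully home in the round socket between them. Turn the lid clockwise (seen from above) by 45 degrees, halfway to the lock, never so far that the lock clicks, and finish while still gripping the lid and holding it there against its return spring. Do not disturb the dropper bottle, the steel flask or the slide box.

Things in the scene. Friction and masses are not known exactly. Their poses are not given: they have to be found in the camera images.
- house: lamp house fixed to the bench: open-topped white box, 170 (x) x 180 (y) x 90 mm high; origin at the centre of its underside, z up, front (switch) to -x, y to its left. Flaps are hinged on its left (+y) and right (-y) top edges. In its middle stands the socket, an aluminium collar of 64 mm outer diameter, its top 102 mm above the bench and 4 mm above the closed right flap
- socket (a point): centre of the socket's mouth, on top of its lip, 102 mm above the bench; axes as the house. Lip 8 mm thick, bore 38 mm, with two notches 14 mm wide on the +x and -x sides, reaching 27 mm from the centre, to let the lid's lugs through into the lock ring below. Only with the lugs below the lip can the lid turn (clockwise); the lip then holds it down (2 mm of play)
- lock_ring (a joint): angle of the ring in the socket that takes the lid's lugs (channels 13 mm wide, bottom 20 mm below the lip's top): 0 = channels under the notches, positive clockwise from above; follows the inserted lid with up to 0.15 rad of play. A spring of 0.12 N m/rad turns it (and a released lid) back. The lock clicks at 1.25, hard end at 1.57 (quarter turn); halfway is 0.785
- inner_flap (a joint): left flap: 0 closed flat, 1.57 upright, starts at 1.55 to 1.95 (leaning outward), end at 2.1. Aluminium plate 4 mm thick, 160 mm wide (x), 52 mm long from the hinge, then a 42 mm wide prong on either side to 94 mm, leaving a 76 mm wide opening for the socket. The stiff hinge (0.07 N m) stays where it is left; about 2 to 3 N at 40 mm from the hinge moves it
- inner_flap_hinge (a point): middle of the left flap's hinge line, which runs along the house's x; on the left top edge (house +y 90 mm), 92 mm above the bench, at the middle of the plate's thickness; axes as the house. Closed, the flap points to -y of the house and its top face is 2 mm above this point
- outer_flap (a joint): right flap, white, otherwise as the left one and with the same values; closed, its prong ends lap over those of the left flap by 8 mm, so it must come second
- outer_flap_hinge (a point): middle of the right flap's hinge line (house -y 90 mm), 96 mm above the bench; axes as the house. Closed, the flap points to +y of the house and its top face is 2 mm above this point
- lid: loose lid, about 90 g, upright on the bench left or right of the house; origin at the centre of its underside, z up. Spigot 34 mm diameter, 18 mm long; at its foot two lugs in line along x (50 mm over both, 10 wide, 8 high); grey flange 76 mm diameter from 18 to 26 mm; on top a black grip bar 54 mm long along x (in line with the lugs), 12 thick, from 26 to 58 mm. A half turn leaves it the same
- lid_rim (a point): on the lid's axis in the plane of the flange's underside, 18 mm above the lid's origin; fully home it coincides with the socket point
- dropper: amber dropper bottle, 38 mm diameter, 85 mm high, on the other side of the house from the lid, leave alone; origin at the centre of its underside
- flask: steel drinking flask, 68 mm diameter, 160 mm high, behind the house on the right, leave alone; origin at the centre of its underside
- slide_box: grey slide box 80 x 100 x 35 mm, behind the house on the left, leave alone; origin at the centre of its underside
Not all that is in view belongs to the job. Leave any blue or pink look-alike of the lid alone.

How it is judged (in metres and radians):
On the way, in this order (a step that is already met when the one before it is completed fails the run):
1. the left (inner) flap is folded flat while the right one is still open (value of joint inner_flap below 0.1 rad and value of joint outer_flap above 0.6 rad), for 0.2 s.
2. the right (outer) flap is folded flat over it (value of joint each of inner_flap, outer_flap below 0.1 rad), for 0.2 s.
3. the gripped lid is fully home in the socket, not yet turned (all of step 2 and horizontal distance between lid_rim and socket below 0.005 m and z of lid_rim in the frame of socket between -0.004 and 0.0035 m and angle between lid's own z axis and vertical below 0.12 rad and contact force between the fingers and lid above 1 N and value of joint lock_ring below 0.3 rad), for 0.1 s.
At the end, for the whole second after the job is handed in: both flaps closed within 0.1 rad; lid upright within 0.12 rad, centred within 5 mm and its flange within 3.5 mm of the socket's top; lock ring turned 0.61 to 0.96 rad (35 to 55 degrees) and still; the fingers still grip the lid (over 1 N) (all of step 2 and horizontal distance between lid_rim and socket below 0.005 m and z of lid_rim in the frame of socket between -0.004 and 0.0035 m and angle between lid's own z axis and vertical below 0.12 rad and contact force between the fingers and lid above 1 N and value of joint lock_ring between 0.61 and 0.96 rad and angular speed of lid below 0.15 rad/s); the arm keeps its last pose, push and grip.
It fails at once if the right (outer) flap is folded down before the left (inner) one is flat (value of joint outer_flap below 0.5 rad and value of joint inner_flap above 0.15 rad).
It fails at once if the lock clicks (ring beyond 1.25 rad) (value of joint lock_ring above 1.25 rad).
It fails at once if the dropper bottle is pushed more than 30 mm or tipped (distance of dropper from where it was at the start of the episode above 0.03 m or angle between dropper's own z axis and vertical above 0.4 rad).
It fails at once if the steel flask is pushed more than 30 mm or tipped (distance of flask from where it was at the start of the episode above 0.03 m or angle between flask's own z axis and vertical above 0.4 rad).
It fails at once if the slide box is pushed more than 30 mm or tipped (distance of slide_box from where it was at the start of the episode above 0.03 m or angle between slide_box's own z axis and vertical above 0.4 rad).
It also fails if it takes over 72 s, if anything falls off the work surface, if the arm or the gripper's body presses on something with over 40 N, if the wrist force passes 120 N, or if a joint passes its speed limit or range.

### The arm

A 7-joint arm with a two-finger parallel gripper is mounted at the origin on the work surface. World frame = base frame: x ahead of the robot, y to its left, z up, the work surface at z = 0. Lengths are in mm, angles in rad, forces in N, time in s.
With the tool pointing down it reaches from about 400 to 850 mm from the base axis. Payload 4.4 kg.
Tool frame: the origin (TCP) lies between the finger pads; the fingertips stand 8 mm ahead of it and the grasp point (between the pads) lies 11 mm behind it; z points along the fingers, y is the direction in which the jaws open and shut (so a half turn about z gives the same grasp; the last joint's range is limited). The gripper opens to 94 mm and grips with 3 to 60 N. Pads are 16 mm wide; open, the fingers measure 119 mm over their backs; the gripper's body (75 mm by 177 mm) begins 78 mm behind the grasp point.
Start: joints at [-1.383, 0.628, 0.038, 1.517, -0.027, 0.996, -0.02], TCP at [163.179, 629.198, 213.478] pointing down, gripper open.
Joint ranges: [-3.06, 3.06], [-0.37, 2.12], [-1.25, 1.32], [0.18, 2.47], [-1.1, 4.24], [0.23, 1.98], [-2.94, 2.94]. Speed limits (rad/s): [2.57, 2.57, 3.14, 3.14, 3.14, 3.14, 3.14].

### API

Orientations are given as a 3x3 rotation matrix whose columns are the frame's x, y, z axes.
In Python, from workcell import robot gives the robot as it stands.
- The arm moves only by the tool apply_moves, never from a script. Its argument "moves" is a list that holds one entry, the list of rows, each a list of 7 numbers: the turn, a rotation vector about the tool's x, y, z in rad, then the shift along the tool's x, y, z in m, then the finger opening in m, from 0 to 0.094. In form: [[[wx, wy, wz, x, y, z, jaw], ...]]. A call has 1 to 20 rows; each row shifts and turns the commanded pose from where the row before left it, along the tool's axes as they then stand; what a row does not reach is not made up. A row lasts 1/12 s, in which the tool goes at most 41.7 mm and 7.16 degrees, less where a joint would pass 70% of its speed; a pose out of reach is approached as far as the arm can. A call with a gripper value outside its range is refused whole. The fingers move at their own pace and stop on an object; the grip force is fixed at half the most. Time passes only in rows, so rows that do not move let the fingers close. It gives the time, the measured TCP pose, the force and the opening at its end, in the units of the state.
- robot.get_state(): the state, without advancing time (a new reading comes with each control period).
- robot.camera(name): name is "scene" or "top"; returns a dict with "color" (400x640x3 uint8, blue, green, red), "fx", "fy", "cx", "cy" (pixels), "pose" (4x4, takes a point from camera to world coordinates). Camera axes: x right, y up, looking along -z (the intrinsics and any distortion apply to the point x, -y, -z); pixel columns grow to the right and rows downward; lengths in mm; the calibration is good to about 2 mm. A picture is of the moment at which its call begins. There is no depth.
- robot.close_job(): hands the job in, once; it reports no verdict.
The state is a dict: "t": time; "joint_pos": joint angles; "qd": joint speeds; "joint_torque": joint torques, N m; "ee_pos": TCP position; "ee_rot": TCP orientation; "force": force on the tool from outside, world axes, zero at the start; "torque": the same for the moment, N m; "opening": finger opening in mm.
Only numpy, scipy, OpenCV 4.12 (cv2) and the standard library are available. Lean on these libraries where they do the work, as an engineer would, in place of code of your own. Each camera call takes 0.05 s, during which the arm holds its last target.

## Working session

There is one attempt and no reset: what is moved stays moved. The work goes in short steps, Python scripts to look and compute and a tool call to move; the robot and the scene stay as the last step left them, time stands still between calls to the robot, and variables do not carry over. Pictures are saved under pics/ and viewed, and the job is handed in when it is done.

Besides the shell and the picture viewer there is one more tool, called after ">>>" by a JSON object that holds its "fn" and its "kwargs", one argument or row to a line. apply_moves: Moves the arm, as the interface text tells. Its arguments: {"type":"object","properties":{"moves":{"type":"array","items":{"type":"array","items":{"type":"array","items":{"type":"number"}}}}},"required":["moves"]}

```bash
ls; mkdir -p pics; cat > h.py <<'E'
import numpy as np, cv2
from workcell import robot
def snap(name,fn):
    c=robot.camera(name); cv2.imwrite('pics/'+fn,c['color'])
    np.savez('pics/'+fn+'.npz',**{k:np.array(v) for k,v in c.items()}); return c
def load(fn): return dict(np.load('pics/'+fn+'.npz',allow_pickle=True))
def proj(c,P):
    P=np.atleast_2d(P).astype(float); T=np.linalg.inv(c['pose']); q=P@T[:3,:3].T+T[:3,3]
    x,y,z=q[:,0],-q[:,1],-q[:,2]
    return np.c_[c['fx']*x/z+c['cx'],c['fy']*y/z+c['cy']]
def back(c,uv,z):
    uv=np.atleast_2d(uv).astype(float)
    d=np.c_[(uv[:,0]-c['cx'])/c['fx'],-(uv[:,1]-c['cy'])/c['fy'],-np.ones(len(uv))]@c['pose'][:3,:3].T
    o=c['pose'][:3,3]; return o+d*((z-o[2])/d[:,2])[:,None]
E
python3 - <<'E'
from h import *
for n in('scene','top'):
    c=snap(n,n+'0.png'); print(n,[k for k in c],c['fx'],c['fy'],c['cx'],c['cy']);print(np.round(c['pose'],3)); print({k:v for k,v in c.items() if k not in('color','pose')})
s=robot.get_state(); print(s)
E
```

```text
pics
scene ['color', 'fx', 'fy', 'cx', 'cy', 'pose'] 380.0472807818788 380.0472807818788 325.5463716666365 199.89949635477353
[[-6.500000e-02 -6.860000e-01  7.240000e-01  1.208344e+03]
 [ 9.980000e-01 -3.900000e-02  5.300000e-02 -3.659600e+01]
 [-8.000000e-03  7.260000e-01  6.870000e-01  7.041980e+02]
 [ 0.000000e+00  0.000000e+00  0.000000e+00  1.000000e+00]]
{'fx': 380.0472807818788, 'fy': 380.0472807818788, 'cx': 325.5463716666365, 'cy': 199.89949635477353}
top ['color', 'fx', 'fy', 'cx', 'cy', 'pose'] 508.6897367027577 508.6897367027577 308.8273428929315 190.75749874419944
[[ 2.60000e-02  9.97000e-01 -7.60000e-02  4.37611e+02]
 [-1.00000e+00  2.60000e-02 -6.00000e-03 -8.37630e+01]
 [-5.00000e-03  7.60000e-02  9.97000e-01  1.57058e+03]
 [ 0.00000e+00  0.00000e+00  0.00000e+00  1.00000e+00]]
{'fx': 508.6897367027577, 'fy': 508.6897367027577, 'cx': 308.8273428929315, 'cy': 190.75749874419944}
{'t': 0.1, 'joint_pos': array([-1.38282558,  0.62924647,  0.03842009,  1.51823833, -0.0270089 ,
        0.9963139 , -0.02001133]), 'qd': array([ 1.68149399e-03, -1.10812170e-03,  1.79484566e-03, -3.48378540e-03,
        6.84679553e-06, -9.10262848e-04,  1.13448248e-03]), 'joint_torque': array([ 4.30468135e-03, -5.50785649e+01,  1.14763264e+00, -1.87116176e+01,
       -5.22556098e-02,  1.91803300e-02,  5.45036937e-05]), 'ee_pos': array([162.99404277, 628.63442547, 212.65975055]), 'ee_rot': array([[-9.67973757e-01,  2.51051033e-01, -4.29759573e-04],
       [ 2.51051401e-01,  9.67972378e-01, -1.63362974e-03],
       [ 5.87096290e-06, -1.68920246e-03, -9.99998573e-01]]), 'force': array([-0.69325399, -0.28802584,  0.16159202]), 'torque': array([-0.03752861, -0.036834  ,  0.01128318]), 'opening': 93.94891040004958}
```

View pics/scene0.png

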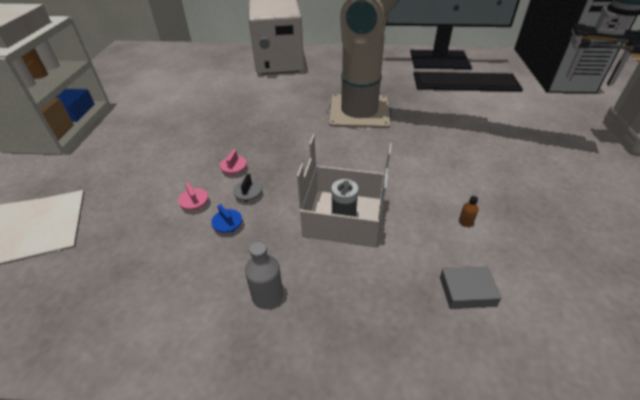

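View pics/top0.png

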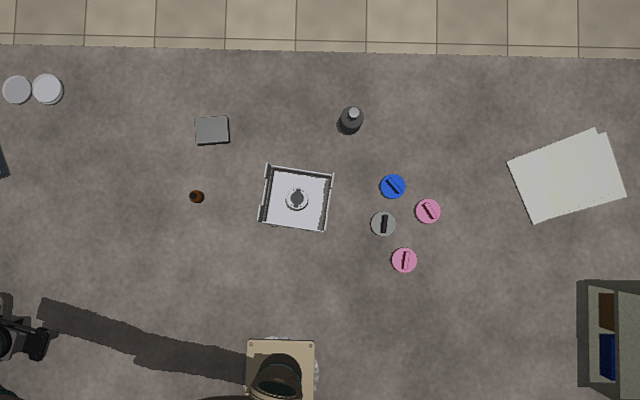

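The house is at top-image (297,198), the grey/black lid at (383,224) on the robot's right, and the dropper at (196,196) on its left. The flask is at (350,120) and the slide box at (212,130). The blue and pink look-alikes stand around the lid. I'll zoom in to measure.

```bash
python3 - <<'E'
from h import *
c=load('top0.png'); 
im=c['color'][150:280,250:450]; cv2.imwrite('pics/z1.png',cv2.resize(im,None,fx=4,fy=4,interpolation=cv2.INTER_CUBIC))
c=load('scene0.png')
im=c['color'][125:250,170:400]; cv2.imwrite('pics/z2.png',cv2.resize(im,None,fx=3.4,fy=3.4,interpolation=cv2.INTER_CUBIC))
c=load('top0.png')
print(back(c,[(297,198)],102),back(c,[(383,224)],26),back(c,[(196,196)],50))
E
```

```text
[[527.34867801 -40.55863392 102.        ]] [[ 459.83636344 -300.8733988    26.        ]] [[528.75452679 263.92750884  50.        ]]
```

View pics/z1.png

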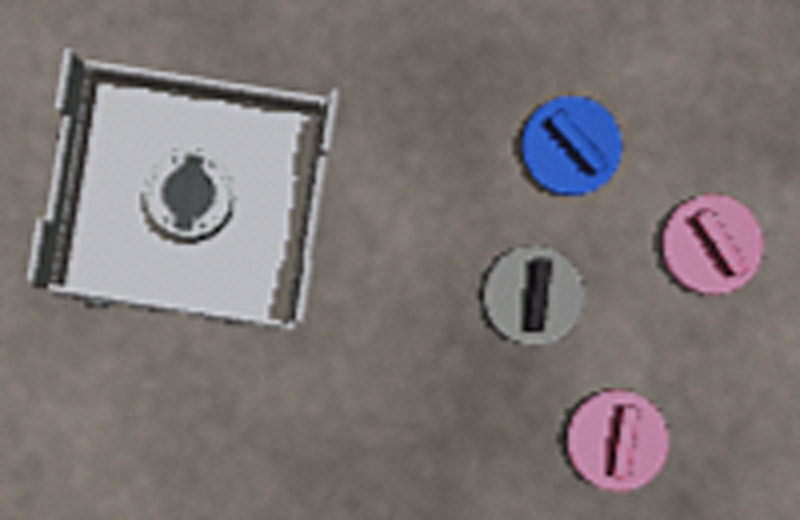

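View pics/z2.png

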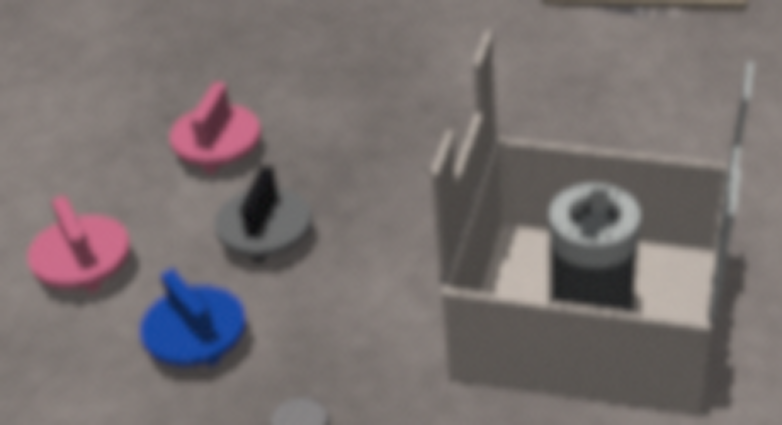

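```bash
python3 - <<'E'
from h import *
c=load('top0.png')
im=c['color'][158:238,252:340]; cv2.imwrite('pics/z3.png',cv2.resize(im,None,fx=7,fy=7,interpolation=cv2.INTER_CUBIC))
im=c['color'][205:245,363:403]; cv2.imwrite('pics/z5.png',cv2.resize(im,None,fx=14,fy=14,interpolation=cv2.INTER_CUBIC))
c=load('scene0.png')
im=c['color'][130:245,290:400]; cv2.imwrite('pics/z4.png',cv2.resize(im,None,fx=5,fy=5,interpolation=cv2.INTER_CUBIC))
im=c['color'][165:205,225:270]; cv2.imwrite('pics/z6.png',cv2.resize(im,None,fx=12,fy=12,interpolation=cv2.INTER_CUBIC))
E
```

```text
(no output)
```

View pics/z3.png

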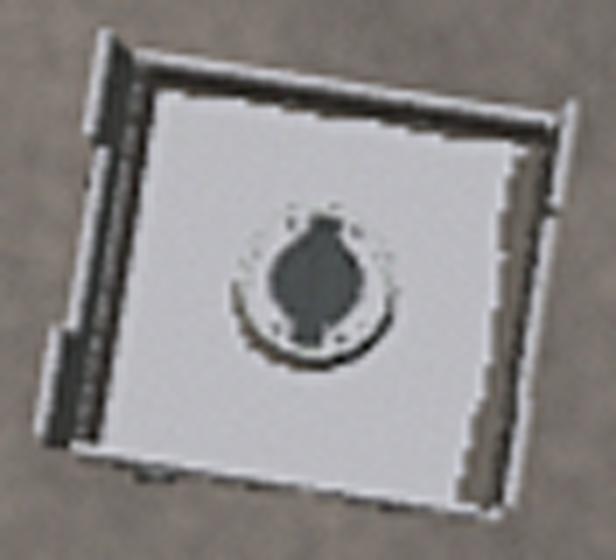

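View pics/z4.png

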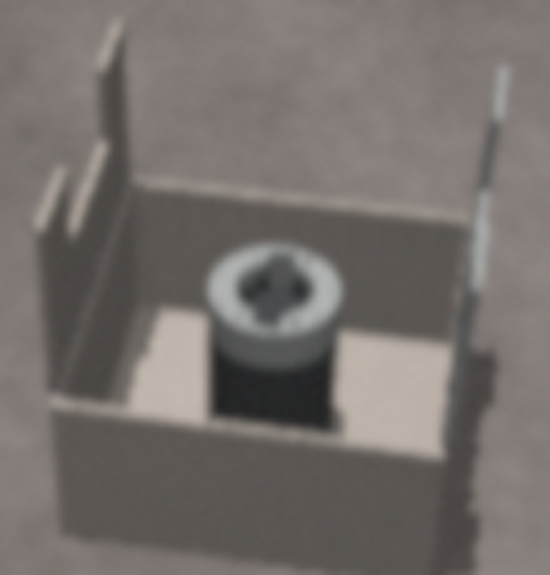

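View pics/z5.png

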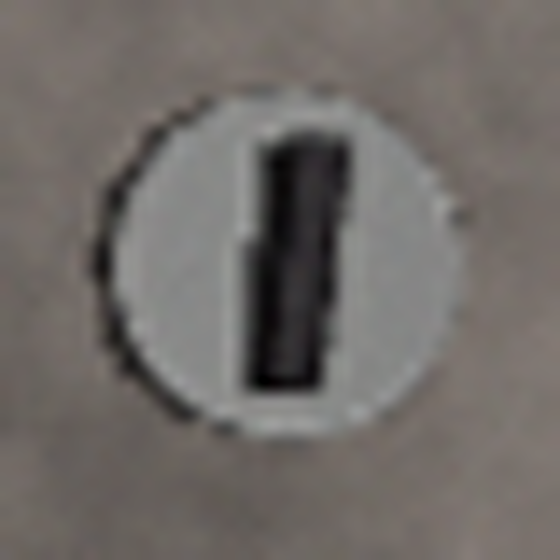

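View pics/z6.png

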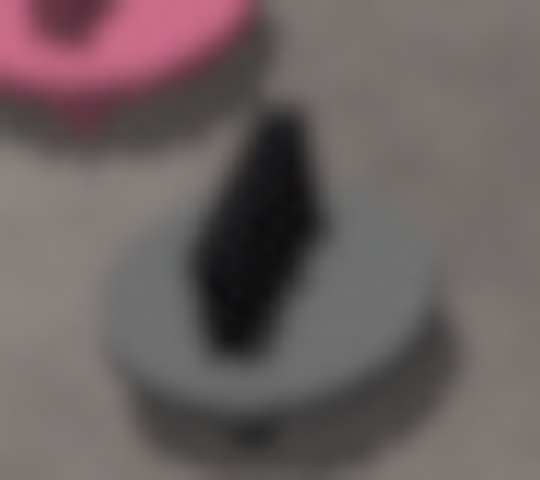

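```bash
cat > fit.py <<'E'
from h import *
from scipy.optimize import least_squares
T=load('top0.png');S=load('scene0.png')
def px(off,k,p): return np.array(off)+(np.array(p)+.5)/k-.5
t=lambda p:px((252,158),7,p); s=lambda p:px((290,130),5,p)
# (cam, local pt, pixel)
L=[(T,(85,90,90),t((130,48))),(T,(85,-90,90),t((555,115))),(T,(-85,90,90),t((72,447))),(T,(-85,-90,90),t((500,517))),
(T,(0,0,102),t((316,281))),(T,(0,0,102),t((316,281))),
(S,(85,-90,90),s((50,402))),(S,(85,90,90),s((445,458))),(S,(-85,-90,90),s((130,182))),(S,(-85,90,90),s((468,217))),(S,(0,0,102),s((275,290))),(S,(0,0,102),s((275,290)))]
def W(p,l): 
    c,sn=np.cos(p[2]),np.sin(p[2]); l=np.atleast_2d(l).astype(float)
    return np.c_[p[0]+c*l[:,0]-sn*l[:,1],p[1]+sn*l[:,0]+c*l[:,1],l[:,2]]
def res(p,cam=None): return np.concatenate([(proj(c,W(p,l))[0]-q) for c,l,q in L if cam is None or c is cam])
if __name__=='__main__':
    for cam in(None,T,S):
        r=least_squares(lambda p:res(p,cam),[527,-40,-.15],loss='soft_l1',x_scale=[1,1,.01]); print(r.x,np.degrees(r.x[2])); print(np.round(r.fun.reshape(-1,2),1).tolist())
    # lid
    t5=lambda p:px((363,205),14,p); s6=lambda p:px((225,165),12,p)
    print('lid flange top',back(T,t5((290,262)),26))
    print('bar top ends', back(T,[t5((312,135)),t5((287,385))],58))
    print('scene flange',back(S,s6((270,300)),26),'bar top',back(S,[s6((285,110)),s6((242,245))],58))
E
python3 fit.py
```

```text
[ 5.28260065e+02 -3.98930932e+01 -1.24802684e-01] -7.1506670784599775
[[0.8, 0.3], [0.9, -0.1], [-0.0, 0.7], [0.1, 0.1], [0.1, -0.0], [0.1, -0.0], [0.2, 1.1], [0.3, 0.3], [-0.3, -0.5], [1.6, 0.4], [0.1, -0.1], [0.1, -0.1]]
[ 5.28632211e+02 -3.90082432e+01 -1.23489675e-01] -7.075437199341995
[[0.5, 0.2], [0.5, -0.3], [-0.3, 0.6], [-0.2, -0.1], [-0.2, -0.2], [-0.2, -0.2]]
[ 5.27617763e+02 -4.05038076e+01 -1.24373677e-01] -7.126086752146821
[[0.0, 0.9], [0.0, 0.0], [-0.5, -0.7], [1.3, 0.2], [-0.2, -0.3], [-0.2, -0.3]]
lid flange top [[ 462.12250026 -301.59600526   26.        ]]
bar top ends [[ 488.62074874 -301.34556891   58.        ]
 [ 435.62849061 -296.83489348   58.        ]]
scene flange [[ 465.21957965 -301.1482111    26.        ]] bar top [[ 437.3305923  -298.95012273   58.        ]
 [ 483.04317126 -298.52662783   58.        ]]
```

>>> {"fn": "apply_moves", "kwargs": {
  "moves": [
    [[0,0,-0.043,0,0,0,0],[0,0,-0.043,0,0,0,0],[0,0,-0.043,0,0,0,0],[0,0,0,-0.0262,-0.0266,0,0],[0,0,0,-0.0262,-0.0266,0,0],[0,0,0,-0.0262,-0.0266,0,0],[0,0,0,-0.0262,-0.0266,0,0],[0,0,0,-0.0262,-0.0266,0,0],[0,0,0,-0.0262,-0.0266,0,0],[0,0,0,-0.0262,-0.0266,0,0],[0,0,0,-0.0262,-0.0266,0,0],[0,0,0,-0.0262,-0.0266,0,0],[0,0,0,-0.0262,-0.0266,0,0],[0,0,0,-0.0262,-0.0266,0,0],[0,0,0,-0.0262,-0.0266,0,0],[0,0,0,-0.0262,-0.0266,0,0],[0,0,0,-0.0262,-0.0266,0,0],[0,0,0,-0.0262,-0.0266,0,0],[0,0,0,-0.0262,-0.0266,0,0],[0,0,0,-0.0262,-0.0266,0,0]]
  ]
}}

```text
t: 1.77
ee_pos: [549.4, 123.3, 213.2]
ee_rot: [[-0.992, 0.125, -0.001], [0.125, 0.992, -0.0], [0.001, -0.0, -1.0]]
force: [-0.0, 2.1, -0.1]
opening: 0.7
```

```bash
cat >> h.py <<'E'
H=np.array([528.2,-40.0]);YAW=-0.1245
def st():
    s=robot.get_state(); R=s['ee_rot']; c,sn=np.cos(YAW),np.sin(YAW)
    d=s['ee_pos'][:2]-H
    print('t %.2f'%s['t'],'world',np.round(s['ee_pos'],1),'house x %.1f y %.1f tipz %.1f'%(c*d[0]+sn*d[1],-sn*d[0]+c*d[1],s['ee_pos'][2]-8),'jawaz %.2f'%np.degrees(np.arctan2(R[1,1],R[0,1])),'tilt',np.round(R[:2,2],4),'F',np.round(s['force'],1),'M',np.round(s['torque'],2),'open %.1f'%s['opening'],'q',np.round(s['joint_pos'],2))
    return s
E
python3 - <<'E'
from h import *
st(); snap('scene','s1.png');c=load('s1.png')
im=c['color'][80:245,260:480]; cv2.imwrite('pics/z7.png',cv2.resize(im,None,fx=3.5,fy=3.5,interpolation=cv2.INTER_CUBIC))
# overlays on the initial images
from fit import W
for n,f in(('top0.png',(250,150,450,280)),('scene0.png',(170,125,400,250))):
    c=load(n);k=4 if 'top' in n else 3.4
    x0,y0,x1,y1=f; im=cv2.resize(c['color'][y0:y1,x0:x1],None,fx=k,fy=k,interpolation=cv2.INTER_CUBIC)
    def dr(P,col,cl=True):
        q=((proj(c,P)-[x0,y0]+.5)*k-.5); cv2.polylines(im,[np.round(q*8).astype(np.int32)],cl,col,1,cv2.LINE_AA,3)
    hp=[528.2,-40,YAW]
    dr(W(hp,[(85,90,90),(85,-90,90),(-85,-90,90),(-85,90,90)]),(0,0,255))
    a=np.linspace(0,2*np.pi,50); dr(W(hp,np.c_[32*np.cos(a),32*np.sin(a),0*a+102]),(0,0,255)); dr(W(hp,[(-27,0,102),(27,0,102)]),(0,0,255))
    for th in(1.57,1.8):
        d=np.array([0,-np.cos(th),np.sin(th)])
        dr(W(hp,[np.array((x,90,92))+r*d for x,r in((-80,0),(-80,94),(-38,94),(-38,52),(38,52),(38,94),(80,94),(80,0))]),(255,0,0) if th<1.6 else (0,200,0))
        d[1]*=-1
        dr(W(hp,[np.array((x,-90,96))+r*d for x,r in((-80,0),(-80,94),(-38,94),(-38,52),(38,52),(38,94),(80,94),(80,0))]),(255,0,0) if th<1.6 else (0,200,0))
    lp=[462.5,-300,-0.07]
    dr(W(lp,np.c_[38*np.cos(a),38*np.sin(a),0*a+26]),(0,0,255)); dr(W(lp,[(27,6,58),(27,-6,58),(-27,-6,58),(-27,6,58)]),(0,255,255))
    cv2.imwrite('pics/o_'+n,im)
E
```

```text
t 1.77 world [549.4 123.3 213.2] house x 0.8 y 164.7 tipz 205.2 jawaz 82.84 tilt [-0.0006 -0.0001] F [-0.   2.1 -0.1] M [ 0.05 -0.08 -0.02] open 0.7 q [-0.29  0.5   0.04  1.77 -0.02  0.87  1.2 ]
```

View pics/o_top0.png

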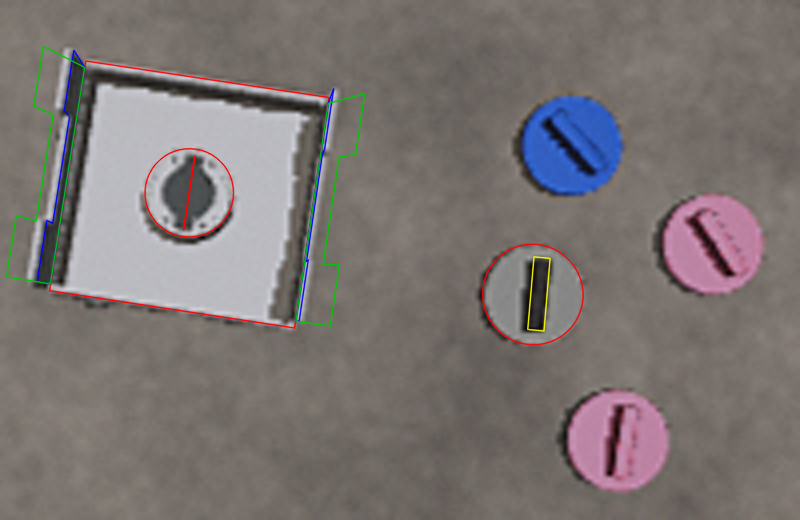

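View pics/o_scene0.png

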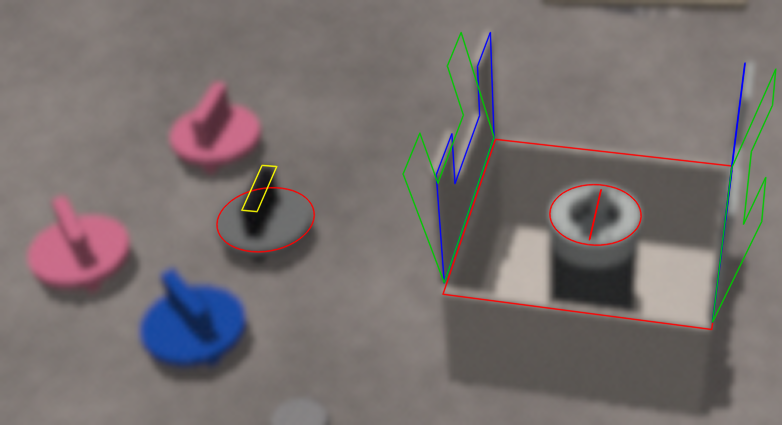

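View pics/z7.png

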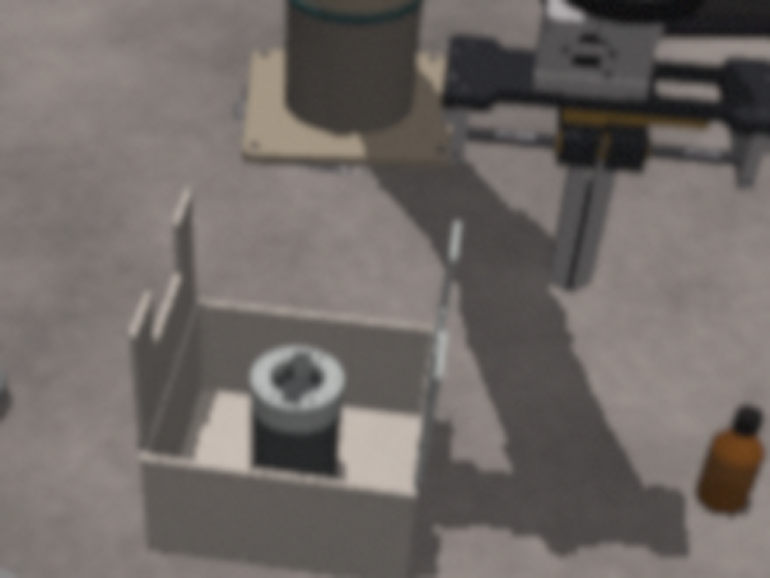

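>>> {"fn": "apply_moves", "kwargs": {
  "moves": [
    [[0,0,0,0.0008,0,0.0335,0],[0,0,0,0,0,0.0335,0],[0,0,0,0,-0.02,0,0],[0,0,0,0,-0.02,0,0],[0,0,0,0,-0.02,0,0],[0,0,0,0,-0.0076,0.002,0],[0,0,0,0,-0.0076,0.002,0],[0,0,0,0,-0.0068,0.0035,0],[0,0,0,0,-0.0068,0.0035,0],[0,0,0,0,-0.0051,0.0057,0],[0,0,0,0,-0.0051,0.0057,0],[0,0,0,0,-0.0025,0.0052,0],[0,0,0,0,-0.0025,0.0052,0],[0,0,0,0,-0.001,0.0056,0],[0,0,0,0,-0.001,0.0056,0],[0,0,0,0,0,0.0015,0],[0,0,0,0,0,0,0]]
  ]
}}

```text
t: 3.23
ee_pos: [534.8, 19.7, 102.1]
ee_rot: [[-0.992, 0.125, -0.0], [0.125, 0.992, -0.0], [-0.0, -0.0, -1.0]]
force: [-3.9, -2.0, 16.5]
opening: 0.0
```

```bash
python3 - <<'E'
from h import *
st(); snap('scene','s2.png');c=load('s2.png')
im=c['color'][80:245,260:480]; cv2.imwrite('pics/z8.png',cv2.resize(im,None,fx=3.5,fy=3.5,interpolation=cv2.INTER_CUBIC))
E
```

```text
t 3.23 world [534.8  19.7 102.1] house x -0.9 y 60.0 tipz 94.1 jawaz 82.84 tilt [-0.     -0.0003] F [-3.9 -2.  16.5] M [-0.37  0.88 -0.05] open 0.0 q [-0.1   0.62  0.02  1.94 -0.02  0.58  1.37]
```

View pics/z8.png

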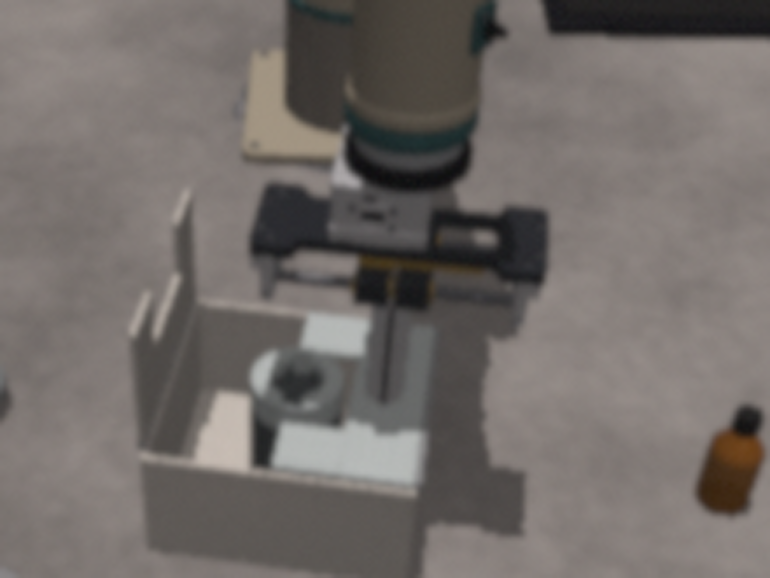

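>>> {"fn": "apply_moves", "kwargs": {
  "moves": [
    [[0,0,0,0,0,-0.0281,0],[0,0,0,0,0,-0.0281,0],[0,0,0,0,0,-0.0281,0],[0,0,0,0,0,-0.0281,0],[0,0,0,0,-0.032,0,0],[0,0,0,0,-0.032,0,0],[0,0,0,0,-0.032,0,0],[0,0,0,0,-0.032,0,0],[0,0,0,0,-0.032,0,0],[0,0,0,0,-0.032,0,0],[0,0,0,0,-0.032,0,0],[0,0,0,0,0,0,0]]
  ]
}}

```text
t: 4.28
ee_pos: [504.8, -209.9, 212.7]
ee_rot: [[-0.991, 0.133, -0.002], [0.133, 0.991, -0.004], [0.001, -0.004, -1.0]]
force: [-0.7, -0.0, 0.4]
opening: 0.5
```

```bash
python3 - <<'E'
from h import *
st(); snap('scene','s3.png');c=load('s3.png')
im=c['color'][80:245,200:420]; cv2.imwrite('pics/z9.png',cv2.resize(im,None,fx=3.5,fy=3.5,interpolation=cv2.INTER_CUBIC))
E
```

```text
t 4.28 world [ 504.8 -209.9  212.7] house x -2.1 y -171.5 tipz 204.7 jawaz 82.33 tilt [-0.0016 -0.0042] F [-0.7 -0.   0.4] M [ 0.01 -0.02  0.01] open 0.5 q [ 0.31  0.48  0.05  1.81 -0.02  0.85  1.8 ]
```

View pics/z9.png

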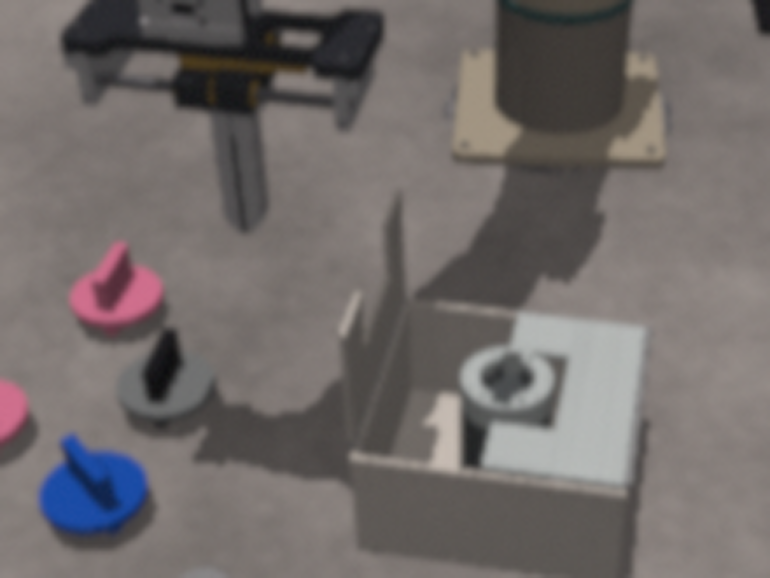

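>>> {"fn": "apply_moves", "kwargs": {
  "moves": [
    [[0,0,0,0,0,0.0315,0],[0,0,0,0,0,0.0315,0],[0,0,0,0,0.02,0,0],[0,0,0,0,0.02,0,0],[0,0,0,0,0.02,0,0],[0,0,0,0,0.0076,0.002,0],[0,0,0,0,0.0076,0.002,0],[0,0,0,0,0.0068,0.0035,0],[0,0,0,0,0.0068,0.0035,0],[0,0,0,0,0.0051,0.0057,0],[0,0,0,0,0.0051,0.0057,0],[0,0,0,0,0.0025,0.0052,0],[0,0,0,0,0.0025,0.0052,0],[0,0,0,0,0.001,0.0056,0],[0,0,0,0,0.001,0.0056,0],[0,0,0,0,0,0.0015,0],[0,0,0,0,0,0,0]]
  ]
}}

```text
t: 5.75
ee_pos: [520.3, -97.0, 106.1]
ee_rot: [[-0.992, 0.125, 0.001], [0.125, 0.992, 0.0], [-0.001, 0.0, -1.0]]
force: [-3.5, 1.0, 15.9]
opening: 0.0
```

```bash
python3 - <<'E'
from h import *
st()
E
```

```text
t 5.75 world [520.3 -97.  106.1] house x -0.7 y -57.6 tipz 98.1 jawaz 82.82 tilt [0.0006 0.0004] F [-3.5  1.  15.9] M [0.45 0.69 0.06] open 0.0 q [ 0.11  0.61  0.04  1.96 -0.04  0.57  1.62]
```

>>> {"fn": "apply_moves", "kwargs": {
  "moves": [
    [[0,0,0,0,0,0,0],[0,0,0,0,0,-0.025,0],[0,0,0,0,0,-0.025,0.045],[0,0,0,0.0055,-0.0347,0,0.045],[0,0,0,0.0055,-0.0347,0,0.045],[0,0,0,0.0055,-0.0347,0,0.045],[0,0,0,0.0055,-0.0347,0,0.045],[0,0,0,0.0055,-0.0347,0,0.045],[0,0,0,0.0055,-0.0347,0,0.045],[0,0,-0.025,0,0,0,0.045],[0,0,-0.025,0,0,0,0.045],[0,0,0,0,0,0,0.045],[0,0,0,0,0,0,0.045],[0,0,0,0,0,0,0.045]]
  ]
}}

```text
t: 6.92
ee_pos: [462.0, -297.9, 154.6]
ee_rot: [[-0.997, 0.073, -0.0], [0.072, 0.997, 0.001], [0.0, 0.001, -1.0]]
force: [0.1, -0.6, -0.1]
opening: 44.7
```

```bash
python3 - <<'E'
from h import *
st(); snap('scene','s4.png');c=load('s4.png')
im=c['color'][80:245,170:390]; cv2.imwrite('pics/z10.png',cv2.resize(im,None,fx=3.5,fy=3.5,interpolation=cv2.INTER_CUBIC))
snap('top','t4.png');c=load('t4.png')
im=c['color'][150:280,250:450]; cv2.imwrite('pics/z11.png',cv2.resize(im,None,fx=4,fy=4,interpolation=cv2.INTER_CUBIC))
E
```

```text
t 6.92 world [ 462.  -297.9  154.6] house x -33.7 y -264.1 tipz 146.6 jawaz 85.84 tilt [-0.0003  0.001 ] F [ 0.1 -0.6 -0.1] M [0.03 0.01 0.05] open 44.7 q [ 0.51  0.56  0.01  1.86 -0.01  0.72  2.03]
```

View pics/z10.png

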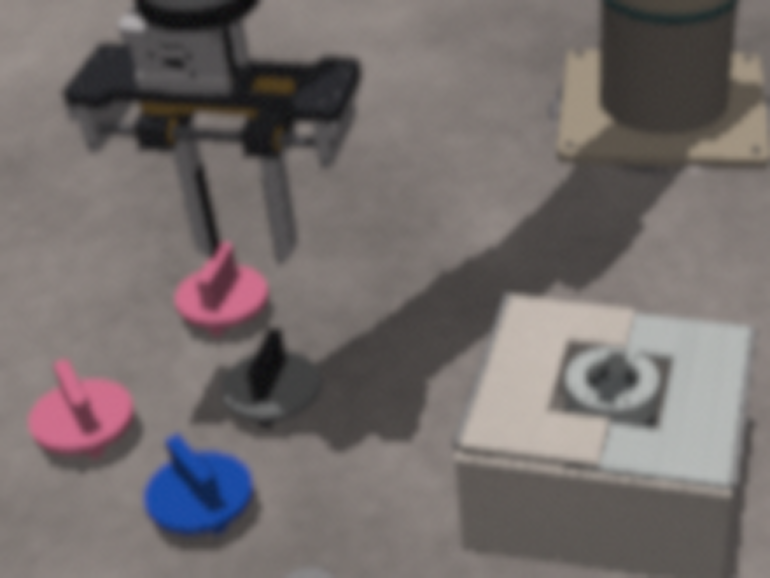

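View pics/z11.png

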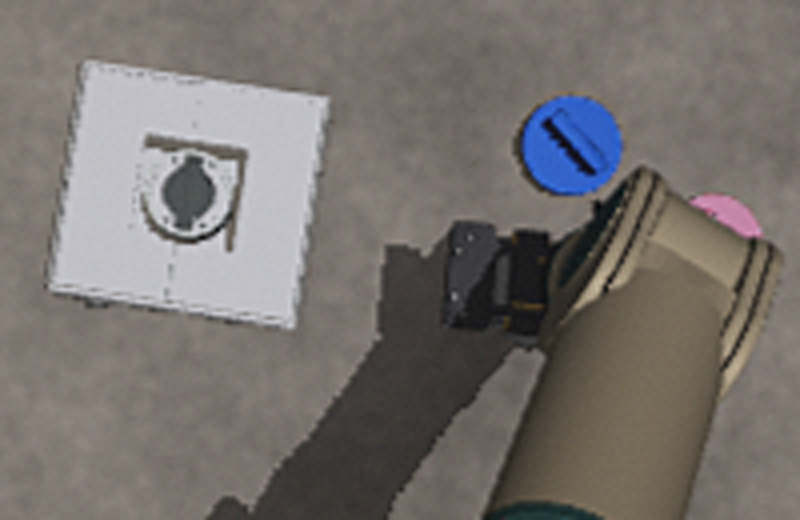

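>>> {"fn": "apply_moves", "kwargs": {
  "moves": [
    [[0,0,0,0,-0.0015,0.0291,0.045],[0,0,0,0,0,0.0291,0.045],[0,0,0,0,0,0.0291,0.045],[0,0,0,0,0,0.0291,0.045],[0,0,0,0,0,0,0.045],[0,0,0,0,0,0,0],[0,0,0,0,0,0,0],[0,0,0,0,0,0,0],[0,0,0,0,0,0,0],[0,0,0,0,0,0,0]]
  ]
}}

```text
t: 7.85
ee_pos: [461.6, -301.1, 39.0]
ee_rot: [[-0.997, 0.075, 0.001], [0.075, 0.997, -0.0], [-0.001, -0.0, -1.0]]
force: [-0.3, -0.1, 0.7]
opening: 14.9
```

```bash
python3 - <<'E'
from h import *
st(); snap('scene','s5.png');c=load('s5.png')
im=c['color'][110:240,200:380]; cv2.imwrite('pics/z12.png',cv2.resize(im,None,fx=4.4,fy=4.4,interpolation=cv2.INTER_CUBIC))
E
```

```text
t 7.85 world [ 461.6 -301.1   39. ] house x -33.6 y -267.3 tipz 31.0 jawaz 85.72 tilt [ 0.0007 -0.0004] F [-0.3 -0.1  0.7] M [-0.01  0.04  0.01] open 14.9 q [ 0.52  0.74  0.01  1.93 -0.01  0.47  2.03]
```

View pics/z12.png

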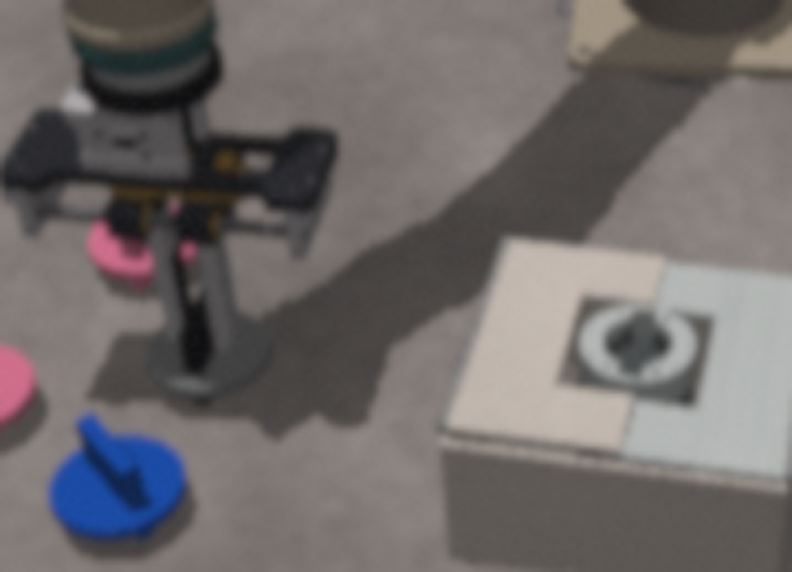

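Opening is 14.9 mm and still shrinking toward the 12 mm bar. I'll let the fingers finish closing.

>>> {"fn": "apply_moves", "kwargs": {
  "moves": [
    [[0,0,0,0,0,0,0],[0,0,0,0,0,0,0],[0,0,0,0,0,0,0],[0,0,0,0,0,0,0]]
  ]
}}

```text
t: 8.23
ee_pos: [461.6, -301.2, 38.9]
ee_rot: [[-0.997, 0.075, 0.001], [0.075, 0.997, -0.0], [-0.001, -0.0, -1.0]]
force: [-0.0, -0.4, 5.3]
opening: 11.8
```

```bash
python3 - <<'E'
from h import *
st()
E
```

```text
t 8.23 world [ 461.6 -301.2   38.9] house x -33.7 y -267.4 tipz 30.9 jawaz 85.71 tilt [ 0.0005 -0.0002] F [-0.  -0.4  5.3] M [ 0.17  0.13 -0.04] open 11.8 q [ 0.52  0.74  0.01  1.93 -0.01  0.47  2.03]
```

>>> {"fn": "apply_moves", "kwargs": {
  "moves": [
    [[0,0,0,0,0,-0.02,0],[0,0,0,0,0,-0.0265,0],[0,0,0,0,0,-0.0265,0],[0,0,0,0,0,-0.0265,0],[0,0,0,0,0,-0.0265,0],[0,0,0.025,0,0,0,0],[0,0,0.0246,0,0,0,0],[0,0,0,0,0,0,0],[0,0,0,0,0,0,0]]
  ]
}}

```text
t: 8.98
ee_pos: [460.3, -300.4, 162.9]
ee_rot: [[-0.992, 0.124, -0.003], [0.124, 0.992, 0.002], [0.003, 0.001, -1.0]]
force: [0.6, 0.7, -0.1]
opening: 11.6
```

```bash
python3 - <<'E'
from h import *
from fit import W
s=st(); snap('scene','s6.png');c=load('s6.png')
x0,y0,x1,y1=190,70,390,230;k=4
im=cv2.resize(c['color'][y0:y1,x0:x1],None,fx=k,fy=k,interpolation=cv2.INTER_CUBIC); cv2.imwrite('pics/z13.png',im)
def dr(P,col):
    q=((proj(c,P)-[x0,y0]+.5)*k-.5); cv2.polylines(im,[np.round(q*8).astype(np.int32)],True,col,1,cv2.LINE_AA,3)
a=np.linspace(0,2*np.pi,60); p=s['ee_pos']; zb=p[2]-38.9
lp=[p[0],p[1],np.radians(-7.13)]
dr(W(lp,np.c_[38*np.cos(a),38*np.sin(a),0*a+26+zb]),(0,0,255));dr(W(lp,np.c_[38*np.cos(a),38*np.sin(a),0*a+18+zb]),(0,255,0))
dr(W([528.2,-40,YAW],np.c_[32*np.cos(a),32*np.sin(a),0*a+102]),(0,0,255))
cv2.imwrite('pics/o13.png',im)
E
```

```text
t 8.98 world [ 460.3 -300.4  162.9] house x -35.1 y -266.8 tipz 154.9 jawaz 82.88 tilt [-0.0028  0.0015] F [ 0.6  0.7 -0.1] M [ 0.04  0.03 -0.  ] open 11.6 q [ 0.51  0.55  0.03  1.85 -0.02  0.74  2.  ]
```

View pics/z13.png

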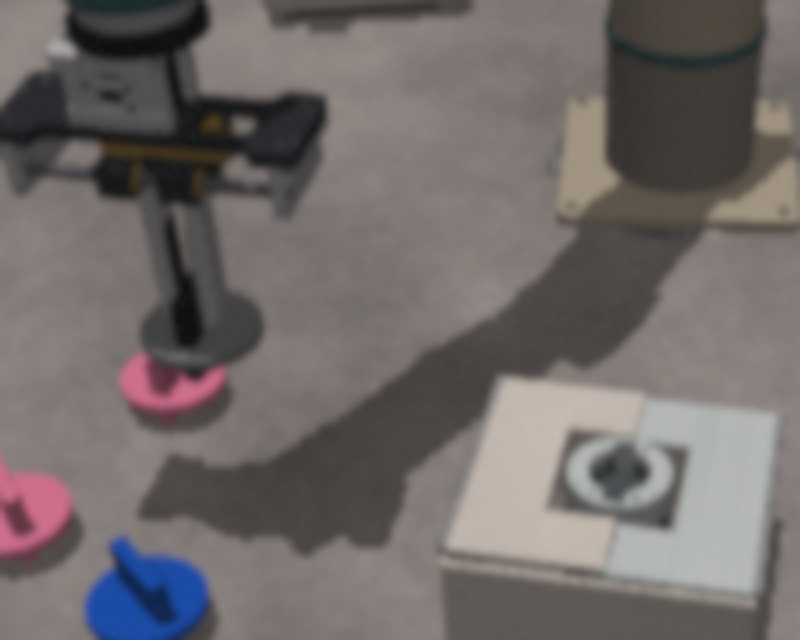

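View pics/o13.png

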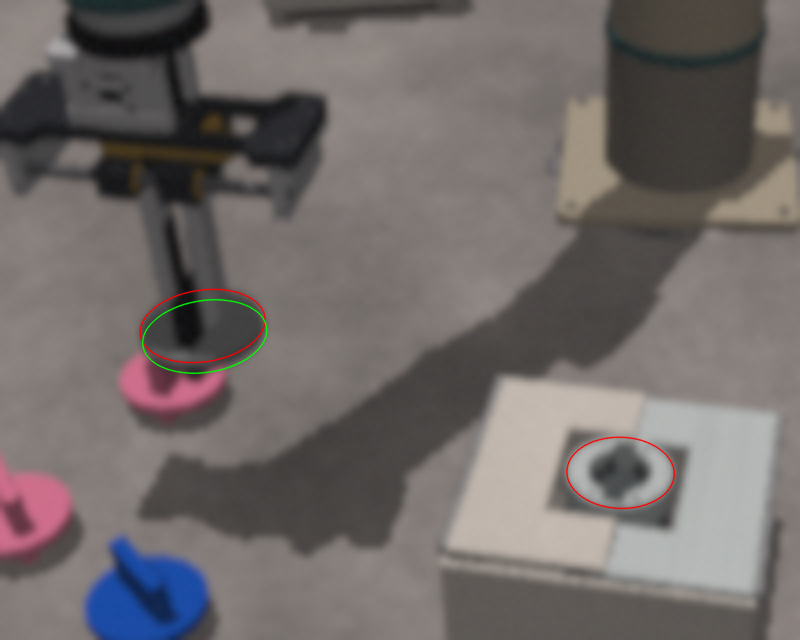

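>>> {"fn": "apply_moves", "kwargs": {
  "moves": [
    [[0,0,0,-0.0019,0.015,0,0],[0,0,0,-0.0038,0.0296,0,0],[0,0,0,-0.0038,0.0296,0,0],[0,0,0,-0.0038,0.0296,0,0],[0,0,0,-0.0038,0.0296,0,0],[0,0,0,-0.0038,0.0296,0,0],[0,0,0,-0.0038,0.0296,0,0],[0,0,0,-0.0038,0.0296,0,0],[0,0,0,-0.0038,0.0296,0,0],[0,0,0,-0.0019,0.015,0,0],[0,0,0,0,0,0,0],[0,0,0,0,0,0,0],[0,0,0,0,0,0,0],[0,0,0,0,0,0,0]]
  ]
}}

```text
t: 10.2
ee_pos: [527.7, -42.5, 164.0]
ee_rot: [[-0.992, 0.127, -0.001], [0.127, 0.992, -0.001], [0.001, -0.001, -1.0]]
force: [-0.8, -1.1, -1.2]
opening: 11.7
```

```bash
cat > ov.py <<'E'
from h import *
from fit import W
import sys
def ov(tag,x0=280,y0=80,x1=420,y1=230,k=5,cam='scene'):
    s=st(); snap(cam,tag+'.png');c=load(tag+'.png')
    im=cv2.resize(c['color'][y0:y1,x0:x1],None,fx=k,fy=k,interpolation=cv2.INTER_CUBIC); cv2.imwrite('pics/z_%s.png'%tag,im[:600])
    def dr(P,col):
        q=((proj(c,P)-[x0,y0]+.5)*k-.5); cv2.polylines(im,[np.round(q*8).astype(np.int32)],True,col,1,cv2.LINE_AA,3)
    a=np.linspace(0,2*np.pi,60); p=s['ee_pos']; zb=p[2]-38.9
    lp=[p[0],p[1],np.arctan2(s['ee_rot'][1,1],s['ee_rot'][0,1])-np.pi/2]
    dr(W(lp,np.c_[38*np.cos(a),38*np.sin(a),0*a+26+zb]),(0,0,255));dr(W(lp,np.c_[38*np.cos(a),38*np.sin(a),0*a+18+zb]),(0,255,0))
    dr(W(lp,[(25,-5,zb),(25,5,zb),(25,5,zb+8),(25,-5,zb+8)]),(0,255,255))
    dr(W([528.2,-40,YAW],np.c_[32*np.cos(a),32*np.sin(a),0*a+102]),(0,0,255))
    cv2.imwrite('pics/o_%s.png'%tag,im[:600])
E
python3 -c "
from ov import *
ov('s7',270,100,430,220)"
```

```text
t 10.20 world [527.7 -42.5 164. ] house x -0.1 y -2.6 tipz 156.0 jawaz 82.72 tilt [-0.0012 -0.001 ] F [-0.8 -1.1 -1.2] M [-0.05  0.02 -0.02] open 11.7 q [-0.    0.52  0.05  1.91 -0.03  0.71  1.5 ]
```

View pics/z_s7.png

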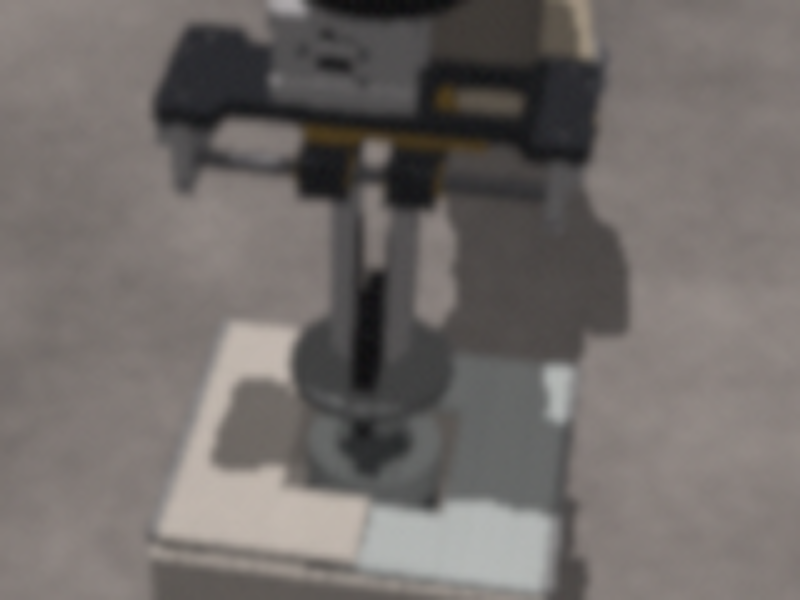

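View pics/o_s7.png

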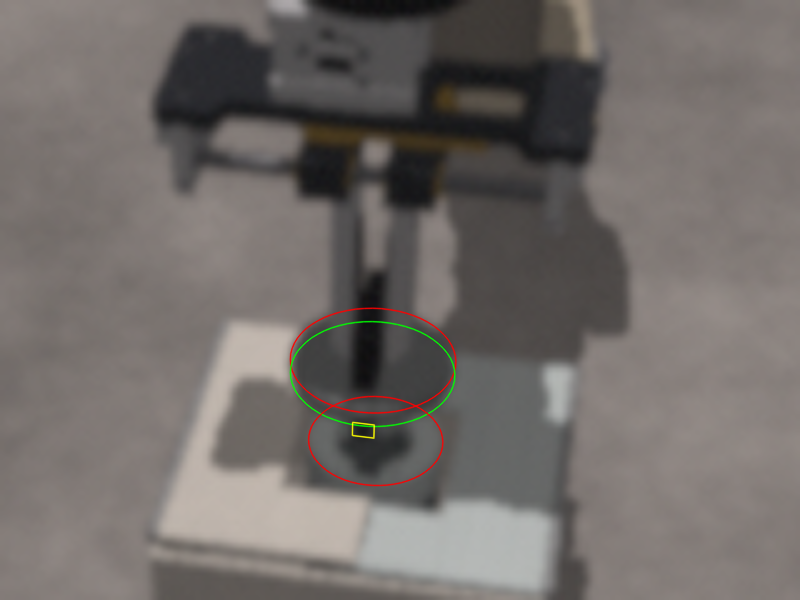

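```bash
cat > edge.py <<'E'
from h import *
from scipy.optimize import least_squares
from scipy.ndimage import map_coordinates
def radial(c,cx,cy,z,R,arc,w=5):
    """subpixel radial gradient edge around circle; returns residual (mm outward) by angle"""
    g=cv2.cvtColor(c['color'],cv2.COLOR_BGR2GRAY).astype(float)
    out=[]
    for a in arc:
        r=np.arange(R-w,R+w+.01,.25)
        uv=proj(c,np.c_[cx+r*np.cos(a),cy+r*np.sin(a),0*r+z])
        v=map_coordinates(g,[uv[:,1],uv[:,0]],order=1); d=np.gradient(cv2.GaussianBlur(v.reshape(1,-1),(0,0),3).ravel())
        i=np.argmax(abs(d[4:-4]))+4; out.append((r[i],d[i]))
    return np.array(out)
def fit(c,cx,cy,z,R,arc,w=6):
    for _ in range(4):
        o=radial(c,cx,cy,z,R,arc,w); 
        f=lambda p:np.hypot(o[:,0]*np.cos(arc)-p[0],o[:,0]*np.sin(arc)-p[1])-R
        p=least_squares(f,[0,0],loss='soft_l1',f_scale=.7).x; cx+=p[0];cy+=p[1]
    return cx,cy,np.round(o[:,0]-R,1),np.round(o[:,1],1)
E
python3 - <<'E'
from edge import *
A=np.radians(np.arange(0,360,15))
T=load('top0.png');S=load('scene0.png');S7=load('s7.png')
r=fit(T,462,-300,26,38,A);print('top lid',r[:2]);print(r[2])
r=fit(S,462,-300,26,38,np.radians(np.arange(100,260,10)));print('scene lid top-rim far arc',r[:2]);print(r[2])
r=fit(S,462,-300,18,38,np.radians(np.arange(-70,75,10)));print('scene lid underside near arc',r[:2]);print(r[2])
r=fit(T,528,-40,102,32,A);print('top collar',r[:2]);print(r[2])
r=fit(S,528,-40,102,32,A);print('scene collar',r[:2]);print(r[2])
zb=164.0-38.9
for nm,z,arc in(('under near',18+zb,np.arange(-70,75,10)),('top near',26+zb,np.arange(-70,75,10)),('top far',26+zb,np.r_[100:140:10,210:260:10])):
    r=fit(S7,527.7,-42.5,z,38,np.radians(arc));print('s7',nm,r[:2]);print(r[2],r[3])
E
```

```text
top lid (np.float64(461.5083748533663), np.float64(-301.10299293173523))
[-1.8 -1.  -1.  -0.2 -1.2 -1.2  0.  -1.5 -0.8 -1.  -1.5 -2.  -1.5 -0.8
 -0.5 -1.2  0.  -1.8 -0.5 -2.  -1.  -1.2 -1.  -0.5]
scene lid top-rim far arc (np.float64(466.3899292114427), np.float64(-301.47327530428095))
[ 1.5 -4.   3.5  0.5 -0.8 -4.8 -4.2 -3.8  4.  -4.2  4.2 -0.8 -4.5 -4.5
  1.2  1.2]
scene lid underside near arc (np.float64(454.4540223926747), np.float64(-306.8769963002375))
[-1.2  0.   0.2  1.5  4.2 -2.  -1.8 -1.   0.2  0.5 -0.2  0.2 -0.5  0.2
  1. ]
top collar (np.float64(522.4355189818712), np.float64(-36.744366881127625))
[ 0.5  1.2 -4.2  2.8 -3.2 -4.8  0.2 -4.5  0.8  0.  -0.2 -1.8 -0.5  0.2
  0.2  1.8 -1.5  4.  -0.5 -0.2 -5.  -5.  -4.5  1.8]
scene collar (np.float64(527.4871548423687), np.float64(-40.25858290653425))
[ 3.5  1.   0.8  0.8  0.  -0.2 -0.8 -0.2  0.5  0.5  0.8  2.5  1.   1.
  0.5  0.2  0.   0.5 -0.5 -0.2 -0.2  0.2  2.   2.2]
s7 under near (np.float64(524.822492578073), np.float64(-43.258512225306184))
[-1.2 -0.8  0.5  0.5  0.8  1.2 -4.2 -2.2 -4.8 -4.2 -0.2  0.8  0.2 -0.5
 -0.5] [ 3.1  2.1  1.5  0.9  1.1  1.1 -0.8 -1.  -0.5 -0.4  1.1  1.1  1.   1.5
  1.6]
s7 top near (np.float64(533.6543165183567), np.float64(-42.98741158519135))
[-1.8 -1.2  0.5  1.2  1.   1.2 -4.2 -1.8 -4.5 -4.   0.   1.   0.2  0.
  0. ] [ 3.2  2.2  1.5  0.9  1.2  1.1 -0.8 -1.  -0.6 -0.4  1.1  1.1  1.1  1.5
  1.7]
s7 top far (np.float64(528.7168118177038), np.float64(-43.54888335094416))
[-0.8  1.   0.  -1.5  4.   0.2  0.   0.  -0.5] [0.9 0.4 0.3 1.  1.2 1.7 1.8 3.  4. ]
```

```bash
python3 - <<'E'
from h import *
for n in('top0.png','t4.png'):
    c=load(n); g=cv2.cvtColor(c['color'],cv2.COLOR_BGR2GRAY); 
    sub=g[185:212,284:312].astype(float); m=((sub<135)*1).astype(np.uint8)
    k,l,stt,ce=cv2.connectedComponentsWithStats(m); i=l[13,13]; print(stt[i],ce[i])
    w=np.where(cv2.dilate((l==i).astype(np.uint8),np.ones((3,3)))>0,np.clip(190-sub,0,110),0)
    yy,xx=np.mgrid[:w.shape[0],:w.shape[1]]; u=np.array([(w*xx).sum()/w.sum()+284,(w*yy).sum()/w.sum()+185]); print(u,back(c,u,102))
    ys,xs=np.where(l==i); M=np.cov(xs,ys); print('axis',np.linalg.eigh(M)[1][:,1])
    e=np.linalg.eigh(M)[1][:,1]; P=back(c,[u-8*e,u+8*e],102); d=P[1]-P[0]; print('yaw',np.degrees(np.arctan(d[1]/d[0])))
    # flaps outline outer via minAreaRect
    if n=='t4.png':
        m=(g>140).astype(np.uint8); m[:,:258]=0;m[:,340:]=0;m[:160]=0;m[245:]=0
        cn=max(cv2.findContours(m,0,2)[0],key=cv2.contourArea); r=cv2.minAreaRect(cn); print(r, back(c,np.array(r[0]),94)); B=back(c,cv2.boxPoints(r),94); print(np.round(B,1))
E
```

```text
[  6   4  14  19 170] [12.78235294 12.74117647]
[296.71122909 197.73305017] [[528.10052472 -39.70204966 102.        ]]
axis [-0.16560036  0.98619294]
yaw -7.928175019579099
[  6   4  14  19 168] [12.81547619 12.69642857]
[296.70584683 197.71984628] [[528.13837541 -39.6854214  102.        ]]
axis [-0.16967187  0.98550061]
yaw -8.164517242271975
((296.6054382324219, 197.83245849609375), (62.592987060546875, 58.22602844238281), 8.972625732421875) [[528.29601746 -39.16245631  94.        ]]
[[ 456.3   61.7   94. ]
 [ 624.8   40.7   94. ]
 [ 600.7 -140.7   94. ]
 [ 432.8 -118.2   94. ]]
```

>>> {"fn": "apply_moves", "kwargs": {
  "moves": [
    [[0,0,0,0,0.0027,0,0],[0,0,0,0,0,0.02,0],[0,0,0,0,0,0,0],[0,0,0,0,0,0,0],[0,0,0,0,0,0,0],[0,0,0,0,0,0,0]]
  ]
}}

```text
t: 10.75
ee_pos: [529.2, -38.1, 145.1]
ee_rot: [[-0.992, 0.124, 0.001], [0.124, 0.992, -0.0], [-0.001, 0.0, -1.0]]
force: [0.1, -0.8, -1.0]
opening: 11.9
```

```bash
python3 -c "
from ov import *
ov('s8',300,120,400,220,6)"
```

```text
t 10.75 world [529.2 -38.1 145.1] house x 0.7 y 2.0 tipz 137.1 jawaz 82.85 tilt [ 0.001  -0.0001] F [ 0.1 -0.8 -1. ] M [-0.05  0.02 -0.02] open 11.9 q [-0.01  0.55  0.04  1.92 -0.04  0.67  1.5 ]
```

View pics/z_s8.png

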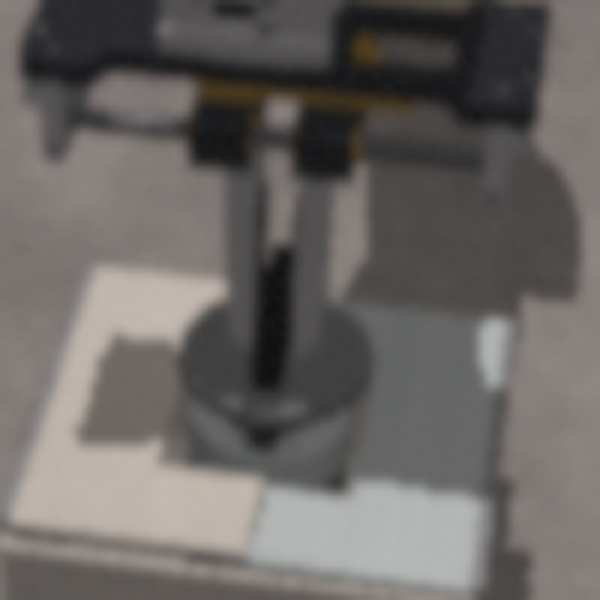

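>>> {"fn": "apply_moves", "kwargs": {
  "moves": [
    [[0,0,0,0.0007,-0.0016,0,0],[0,0,0,0,0,0,0],[0,0,0,0,0,0,0],[0,0,0,0,0,0,0],[0,0,0,0,0,0,0],[0,0,0,0,0,0,0]]
  ]
}}

```text
t: 11.3
ee_pos: [527.9, -39.3, 144.5]
ee_rot: [[-0.992, 0.124, -0.0], [0.124, 0.992, 0.0], [0.0, 0.0, -1.0]]
force: [0.9, 0.4, -1.3]
opening: 11.5
```

```bash
python3 -c "
from h import *
st(); robot.camera('top'); st()"
```

```text
t 11.30 world [527.9 -39.3 144.5] house x -0.4 y 0.6 tipz 136.5 jawaz 82.87 tilt [-0.      0.0001] F [ 0.9  0.4 -1.3] M [ 0.02 -0.05  0.  ] open 11.5 q [-0.01  0.55  0.04  1.93 -0.04  0.67  1.5 ]
t 11.35 world [527.8 -39.3 144.4] house x -0.4 y 0.6 tipz 136.4 jawaz 82.88 tilt [-0.0001  0.0001] F [-0.7  0.  -1. ] M [-0.01 -0.05 -0.05] open 11.7 q [-0.01  0.55  0.04  1.93 -0.04  0.67  1.5 ]
```

>>> {"fn": "apply_moves", "kwargs": {
  "moves": [
    [[0,0,0,-0.0003,0,0.003,0],[0,0,0,0,0,0.003,0],[0,0,0,0,0,0.002,0],[0,0,0,0,0,0,0],[0,0,0,0,0,0,0]]
  ]
}}

```text
t: 11.77
ee_pos: [528.0, -39.4, 136.2]
ee_rot: [[-0.992, 0.124, -0.001], [0.124, 0.992, 0.0], [0.001, -0.0, -1.0]]
force: [0.4, -0.2, -0.8]
opening: 11.6
```

```bash
python3 -c "
from h import *
st()"
```

```text
t 11.77 world [528.  -39.4 136.2] house x -0.3 y 0.6 tipz 128.2 jawaz 82.87 tilt [-0.0006  0.    ] F [ 0.4 -0.2 -0.8] M [-0.02 -0.02 -0.03] open 11.6 q [-0.01  0.56  0.04  1.93 -0.04  0.65  1.5 ]
```

Lid bottom is at 97 mm, below the lip, with no contact force: it has entered. I continue toward home.

>>> {"fn": "apply_moves", "kwargs": {
  "moves": [
    [[0,0,0,0,0,0.003,0],[0,0,0,0,0,0.003,0],[0,0,0,0,0,0.003,0],[0,0,0,0,0,0.002,0],[0,0,0,0,0,0.001,0],[0,0,0,0,0,0.001,0],[0,0,0,0,0,0,0],[0,0,0,0,0,0,0]]
  ]
}}

```text
t: 12.43
ee_pos: [528.2, -39.4, 123.5]
ee_rot: [[-0.992, 0.124, -0.0], [0.124, 0.992, 0.0], [0.0, 0.0, -1.0]]
force: [0.0, 0.2, -2.0]
opening: 11.9
```

```bash
python3 -c "
from ov import *
ov('s9',300,120,400,220,6)"
```

```text
t 12.43 world [528.2 -39.4 123.5] house x -0.1 y 0.6 tipz 115.5 jawaz 82.87 tilt [-0.  0.] F [ 0.   0.2 -2. ] M [0.02 0.02 0.01] open 11.9 q [-0.    0.58  0.04  1.94 -0.04  0.62  1.5 ]
```

View pics/o_s9.png

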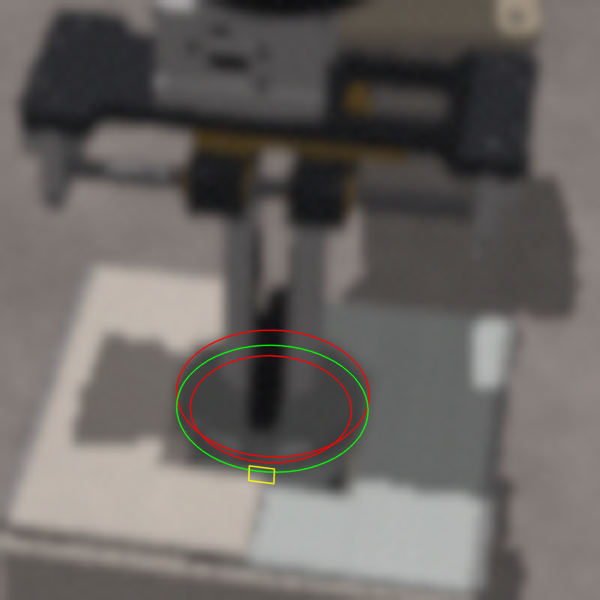

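>>> {"fn": "apply_moves", "kwargs": {
  "moves": [
    [[0,0,0,0,0,0.0008,0],[0,0,0,0,0,0.0004,0],[0,0,0,0,0,0,0],[0,0,0,0,0,0,0],[0,0,0,0,0,0,0]]
  ]
}}

```text
t: 12.9
ee_pos: [528.4, -39.4, 122.9]
ee_rot: [[-0.992, 0.124, 0.001], [0.124, 0.992, 0.0], [-0.001, 0.0, -1.0]]
force: [-1.3, -0.2, 5.5]
opening: 11.6
```

```bash
python3 -c "
from h import *
st()"
```

```text
t 12.90 world [528.4 -39.4 122.9] house x 0.1 y 0.6 tipz 114.9 jawaz 82.87 tilt [0.0007 0.    ] F [-1.3 -0.2  5.5] M [ 0.05  0.28 -0.01] open 11.6 q [-0.    0.58  0.04  1.94 -0.04  0.61  1.5 ]
```

>>> {"fn": "apply_moves", "kwargs": {
  "moves": [
    [[0,0,0.03,0,0,0,0],[0,0,0.04,0,0,0,0],[0,0,0.04,0,0,0,0],[0,0,0.04,0,0,0,0],[0,0,0.04,0,0,0,0],[0,0,0.04,0,0,0,0],[0,0,0.04,0,0,0,0],[0,0,0.04,0,0,0,0],[0,0,0.04,0,0,0,0],[0,0,0.04,0,0,0,0],[0,0,0.04,0,0,0,0],[0,0,0.03,0,0,0,0],[0,0,0,0,0,0,0],[0,0,0,0,0,0,0]]
  ]
}}

```text
t: 14.07
ee_pos: [528.3, -40.5, 122.9]
ee_rot: [[-0.834, 0.552, 0.001], [0.552, 0.834, -0.001], [-0.001, -0.001, -1.0]]
force: [-2.0, -2.2, 5.8]
opening: 11.9
```

```bash
python3 -c "
from ov import *
ov('s10',300,120,400,220,6)"
```

```text
t 14.07 world [528.3 -40.5 122.9] house x 0.1 y -0.5 tipz 114.9 jawaz 56.48 tilt [ 0.0006 -0.0012] F [-2.  -2.2  5.8] M [-0.43  0.4   0.05] open 11.9 q [-0.09  0.59  0.17  1.95 -0.16  0.62  1.17]
```

View pics/z_s10.png

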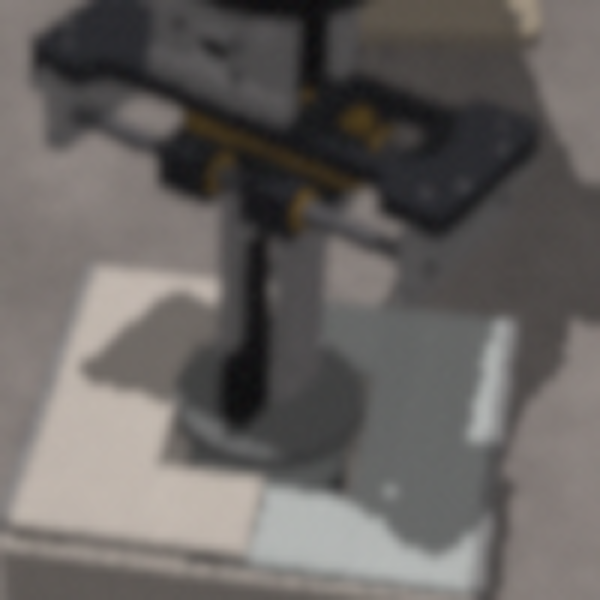

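>>> {"fn": "apply_moves", "kwargs": {
  "moves": [
    [[0,0,0.03,0,0,0,0],[0,0,0.04,0,0,0,0],[0,0,0.04,0,0,0,0],[0,0,0.04,0,0,0,0],[0,0,0.04,0,0,0,0],[0,0,0.04,0,0,0,0],[0,0,0.04,0,0,0,0],[0,0,0.04,0,0,0,0],[0,0,0.04,0,0,0,0],[0,0,0.03,0,0,0,0],[0,0,0.02,0,0,0,0],[0,0,0,0,0,0,0],[0,0,0,0,0,0,0],[0,0,0,0,0,0,0],[0,0,0,0,0,0,0],[0,0,0,0,0,0,0],[0,0,0,0,0,0,0]]
  ]
}}

```text
t: 15.53
ee_pos: [527.6, -40.7, 122.9]
ee_rot: [[-0.553, 0.833, -0.0], [0.833, 0.553, -0.001], [-0.001, -0.001, -1.0]]
force: [-2.9, -2.8, 6.3]
opening: 11.6
```

```bash
python3 -c "
from ov import *
ov('s11',300,120,400,220,6); ov('t11',260,150,340,240,6,'top')"
```

```text
t 15.53 world [527.6 -40.7 122.9] house x -0.5 y -0.8 tipz 114.9 jawaz 33.58 tilt [-0.0004 -0.0012] F [-2.9 -2.8  6.3] M [-0.59  0.65  0.2 ] open 11.6 q [-0.17  0.6   0.29  1.95 -0.28  0.63  0.88]
t 15.58 world [527.7 -40.7 122.9] house x -0.4 y -0.8 tipz 114.9 jawaz 33.58 tilt [-0.0004 -0.0012] F [-2.8 -3.3  7. ] M [-0.58  0.65  0.1 ] open 12.0 q [-0.17  0.6   0.29  1.95 -0.28  0.63  0.88]
```

View pics/z_s11.png

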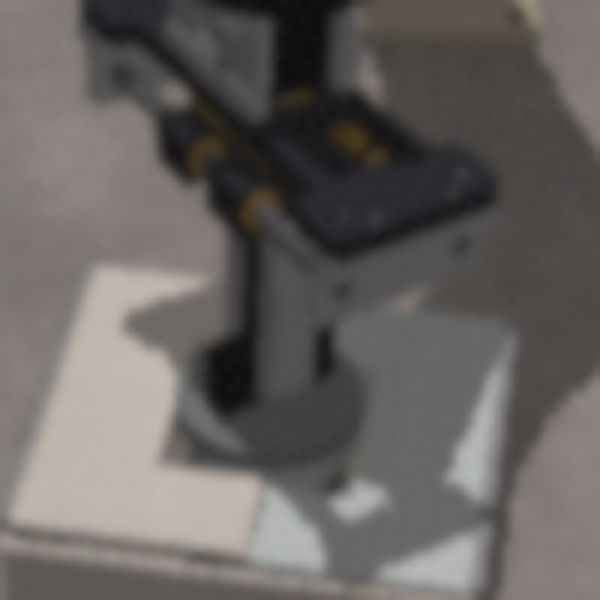

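View pics/z_t11.png

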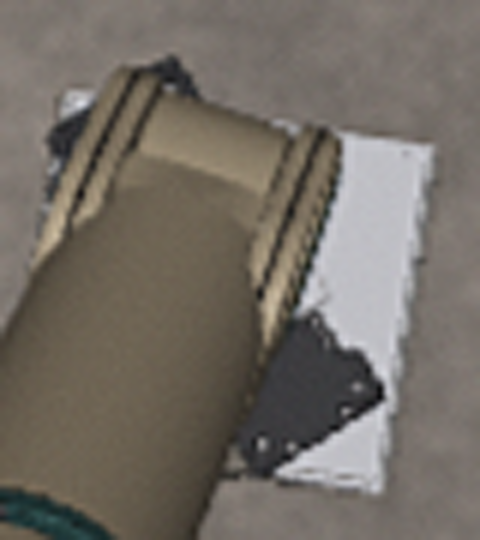

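```bash
python3 -c "
from h import *
st(); print(robot.close_job()); st()"
```

```text
t 15.63 world [527.6 -40.7 122.9] house x -0.5 y -0.8 tipz 114.9 jawaz 33.58 tilt [-0.0005 -0.0012] F [-2.9 -2.8  7.1] M [-0.59  0.67  0.08] open 11.6 q [-0.17  0.6   0.29  1.95 -0.28  0.63  0.88]
the job is handed in; nothing more can be done
None
the job is handed in; nothing more can be done
```

I folded the left flap flat, then the right flap over it. I then gripped the grey lid, lowered it into the socket until it seated, and turned it clockwise. The job was handed in at about 15.6 s with the lid still gripped.

What the last checks showed:
- **Flaps:** both looked flat in the pictures after folding.
- **Seating:** the tool stopped at 122.9 mm, the height worked out for the lid fully home, with about 5 to 7 N pressing back.
- **Centring:** the tool was within about 1 mm of the estimated socket centre.
- **Turn:** the tool turned 49.3° (0.86 rad). Allowing for the ring's play, the ring should be at about 0.71 to 0.86 rad, inside the 0.61 to 0.96 window and well short of the click at 1.25.
- **Grip:** the jaws were closed on the 12 mm bar, and the readings were steady.

- **Not measured:** I could not measure the ring angle directly. In the final top view the arm hides the lid, so the turn is judged from the tool angle, the scene picture and the spring moment. That moment read about 0.1 N m, noisily, between 0.05 and 0.2.
- **Disagreement:** the two cameras differed by 1 to 4 mm on the lid's position along x. I trusted the top view, and the lid went in without contact.
- **Other objects:** the tool never came near the dropper, flask or slide box at low height, but I took no closing picture of them.

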